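# Make up two microscope kits

### The job

Make up the two microscope kits from the parts standing between the trays: the stepper motor and the shortest objective go into the two-compartment tray, and the longest objective, the eyepiece and the light filter into the three-compartment tray. Each part gets a compartment to itself, any compartment of the right tray, standing on its compartment's floor the same way up as it stands now. Leave the middle-length objective, the circuit board and the oil bottle where they are.

Things in the scene. Friction and masses are not known exactly. Their poses are not given: they have to be found in the camera images.
- objective_short: Round microscope objective, bright steel barrel 26 mm in diameter with black bands, standing on its flat wide end, lens nose up: the shortest of three, 26 mm tall; barrel straight to 14 mm up, then tapering to a 20 mm wide nose. About 60 g. Origin at the centre of the underside, z up.
- objective_middle: Round microscope objective, bright steel barrel 26 mm in diameter with black bands, standing on its flat wide end, lens nose up: the middle one of three, 40 mm tall; barrel straight to 28 mm up, then tapering to a 15 mm wide nose. About 80 g; belongs to no kit. Origin at the centre of the underside, z up.
- objective_long: Round microscope objective, bright steel barrel 26 mm in diameter with black bands, standing on its flat wide end, lens nose up: the longest of three, 54 mm tall; barrel straight to 42 mm up, then tapering to a narrow 10 mm nose. About 100 g. Origin at the centre of the underside, z up.
- eyepiece: Black microscope eyepiece, 48 mm tall, standing on its wide end: a round head 34 mm in diameter up to 24 mm, above it a 23 mm barrel with a steel band and a glass lens at the top. About 60 g. Origin at the centre of the underside, z up.
- motor: Small stepper motor standing on its flat back, shaft up: round steel can 28 mm in diameter and 19 mm tall (origin at the centre of its underside, z up), flat fixing ears at the top reaching 21 mm out along +x and -x, a blue plastic terminal block (15 mm wide, from 1.5 to 17.5 mm up) standing out to 17 mm on the -y side, a 5 mm brass shaft up to 27 mm at 8 mm towards +y. Across its y it is 31 mm wide, from -17 to +14. About 40 g.
- filter: Round light filter lying flat: a black mount 40 mm in diameter and 10 mm thick with a disc of clear glass in its top face. About 30 g. Origin at the centre of the underside, z up.
- tray_two: Grey open kit tray with two compartments, fixed to the bench: 144 mm (its x) by 108 mm (its y), 18 mm high, walls and divider 4 mm, floor 4 mm thick. Origin at the centre of the underside; the compartments, each 66 by 100 mm inside, lie one after the other along the tray's x, centred at x = -35 and +35 mm, y = 0.
- tray_three: Grey open kit tray with three compartments, fixed to the bench: 214 mm (its x) by 108 mm (its y), 18 mm high, walls and dividers 4 mm, floor 4 mm thick. Origin at the centre of the underside; the compartments, each 66 by 100 mm inside, lie one after the other along the tray's x, centred at x = -70, 0 and +70 mm, y = 0.
- board: Green circuit board on a clear base, 54 mm (x) by 69 mm (y), 19 mm high, lying loose beyond the stock; belongs to no kit. Origin at the centre of the underside, z up.
- oil_bottle: Small amber glass bottle with a black cap, 28 mm in diameter, 58 mm tall, standing loose beyond the stock; belongs to no kit. Origin at the centre of the underside, z up.
Mind the look-alikes: they are no part of the job. Leave any yellow look-alike of the tray_three alone. Several things have the shape of the filter; the one meant has the colours described above.

How it is judged:
By the outcome, as a careful person would: the job done as asked, in the order asked, and still so for the second after the job is handed in, with the robot touching nothing.
It also fails if it takes over 128 s, if anything falls off the work surface, if the arm or the gripper's body presses on something with over 40 N, if the wrist force passes 120 N, or if a joint passes its speed limit or range.

### The arm

A 6-joint arm with a two-finger parallel gripper is mounted at the origin on the work surface. World frame = base frame: x ahead of the robot, y to its left, z up, the work surface at z = 0. Lengths are in mm, angles in rad, forces in N, time in s.
With the tool pointing down it reaches from about 325 to 775 mm from the base axis. Payload 5.5 kg.
Tool frame: the origin (TCP) lies on the front face of the gripper's body, between the roots of the fingers; the fingertips stand 73 mm ahead of it and the grasp point (between the pads) lies 54 mm ahead of it (bot.grip_depth is the distance from the TCP to the grasp point, in mm); z points along the fingers, y is the line along which they close (so a half turn about z gives the same grasp; the last joint's range is limited). The gripper opens to 85 mm and grips with 20 to 120 N. Pads are 22 mm wide; open, the fingers measure 114 mm over their backs; the gripper's body (76 mm by 85 mm) begins 54 mm behind the grasp point. The pads swing forward as they close: fully open they stand 13 mm farther back than shut.
Start: joints at [-1.164, 0.091, 1.231, -0, 1.82, -0.057], TCP at [268.412, -536.63, 303.875] pointing down, gripper open.
Joint ranges: [-2.87, 2.87], [-0.86, 2.18], [0.17, 2.46], [-1.51, 4.65], [0.06, 2.69], [-2.65, 2.65]. Speed limits (rad/s): [2.57, 2.57, 3.01, 3.14, 3.14, 3.14].

### API

Orientations are given as a unit quaternion [x, y, z, w].
In Python, from cell import bot gives the robot as it stands. The module is installed in compiled form; this text tells all that it offers.
- The arm moves only by the tool step_arm, never from a script. Its argument "steps" is a list of rows, each a list of 7 numbers: the shift along the world's x, y, z each as a share of 150 mm, from -1 to 1, then the turn, a rotation vector about the world's x, y, z each as a share of pi/2 rad, from -1 to 1, then the closure in counts, from 0 (fully open) to 255 (shut). In form: [[dx, dy, dz, wx, wy, wz, fingers], ...]. A call has 1 to 10 rows; each row shifts and turns the commanded pose from where the row before left it; what a row does not reach is not made up. A row lasts 1/12 s, in which the tool goes at most 41.7 mm and 7.16 degrees, less where a joint would pass 70% of its speed; a pose out of reach is approached as far as the arm can. A call with a number of a shift or a turn outside -1 to 1 is refused whole. A call with a gripper value outside its range is refused whole. The fingers move at their own pace and stop on an object; the grip force is fixed at half the most. Time passes only in rows, so rows that do not move let the fingers close. It gives the time, the measured TCP pose, the force, the opening and the grip force at its end, in the units of the state.
- bot.get_state(): the state, without advancing time (a new reading comes with each control period).
- bot.capture(name): name is "scene" or "top"; returns a dict with "frame" (480x640x3 uint8, blue, green, red), "z_map" (480x640 float32, mm along the optical axis (not along the pixel's ray), 0 where there is no reading), "fx", "fy", "cx", "cy" (pixels), "rvec" (rotation vector, rad) and "tvec" (3), from world to camera coordinates, as OpenCV has them. Camera axes: x right, y down, z forward; pixel columns grow to the right and rows downward; lengths in mm; the calibration is good to about 2 mm. A picture is of the moment at which its call begins.
- bot.finish_job(): hands the job in; it is judged then, once.
Trained networks look in the newest picture that a camera, given by its name, has taken for a name from the list of things; names that differ only in an ending like _2 or _b are one class to them, and where a whole thing is asked for, a point or a joint stands for the part that bears it (a point fixed in the world has none). Each returns a list of dicts, best first, with "score" (0 to 1); they miss things now and then, are a little off and sometimes report something else, mostly with a low value. They report only what shows in the picture. A call takes as long as a camera call. They do not tell look-alikes from the thing itself.
- bot.recognise(thing, camera): "bbox" ([left, top, width, height] in pixels, round what is visible of it).
The state is a dict: "t": time; "qpos": joint angles; "joint_velocities": joint speeds; "tau": joint torques, N m; "position": TCP position; "tool_rot": TCP orientation; "wrist_force": force on the tool from outside, world axes, zero at the start; "torque": the same for the moment, N m; "finger_gap": finger opening in mm; "finger_force": force on a finger pad.
Only numpy, scipy, OpenCV 4.12 (cv2) and the standard library are available. Lean on these libraries where they do the work, as an engineer would, in place of code of your own. Each camera call takes 0.05 s, during which the arm holds its last target. There are 200 camera calls.

## Working session

There is one attempt and no reset: what is moved stays moved. The work goes in short steps, Python scripts to look and compute and a tool call to move; the robot and the scene stay as the last step left them, time stands still between calls to the robot, and variables do not carry over. Pictures are saved under pics/ and viewed, at most 14 in all, crops included, and the job is handed in when it is done.

Besides the shell and the picture viewer there is one more tool, called after "Emit:" as a command line: name --pt "numbers of a row" for each row, then --argument value for the rest. step_arm: Moves the arm, as the interface text tells. Shift numbers are shares of 150 mm and turn numbers shares of pi/2 rad, none past 1 either way. Its arguments: {"type":"object","properties":{"steps":{"type":"array"}},"required":["steps"]}

```bash
mkdir -p pics; cat > h.py <<'E'
import numpy as np,cv2
from cell import bot
def cap(n):
    c=bot.capture(n); c['R']=cv2.Rodrigues(np.array(c['rvec'],float))[0]; c['t']=np.array(c['tvec'],float).ravel(); return c
def cloud(c):
    v,u=np.mgrid[0:480,0:640]; z=c['z_map'].astype(float)
    P=np.stack([(u-c['cx'])/c['fx']*z,(v-c['cy'])/c['fy']*z,z],-1)
    W=(P-c['t'])@c['R']; W[z<=0]=np.nan; return W
E
python3 - <<'E'
from h import *
for n in ['top','scene']:
    c=cap(n); cv2.imwrite(f'pics/{n}0.png',c['frame']); W=cloud(c); np.save(n+'0.npy',W)
    print(n,-c['R'].T@c['t'],c['fx'])
    for th in ['objective_short','objective_middle','objective_long','eyepiece','motor','filter','tray_two','tray_three','board','oil_bottle']:
        for d in bot.recognise(th,n)[:4]:
            l,t,w,h=d['bbox']; p=W[min(479,int(t+h/2)),min(639,int(l+w/2))]
            print(th,round(d['score'],2),np.round(d['bbox']),np.round(p))
print(bot.get_state()['t'],bot.get_state()['tool_rot'])
E
```

```text
top [ 533.71261796  114.27346747 1137.68191012] 465.4011399016313
objective_short 0.42 [416. 220.  10.  10.] [ 612. -103.   27.]
objective_middle 0.49 [328. 224.  12.  12.] [600. 102.  40.]
objective_long 0.18 [474. 241.  61.  63.] [ 500. -311.    4.]
eyepiece 0.74 [418. 276.  16.  11.] [ 479. -110.   50.]
motor 0.61 [327. 285.  16.  13.] [453. 102.  18.]
filter 0.63 [374. 269.  14.  17.] [487. -12.  11.]
filter 0.57 [366. 308.  13.  14.] [395.  10.  11.]
tray_two 0.68 [476. 240.  54.  64.] [ 500. -304.   17.]
tray_three 0.91 [217. 210.  44.  89.] [540. 333.   8.]
tray_three 0.79 [122. 243.  58.  88.] [461. 550.   4.]
board 0.63 [396. 153.  31.  26.] [759. -85.   9.]
oil_bottle 0.58 [330. 155.  15.  15.] [757.  96.  54.]
scene [ 986.21905861 -567.10357326  817.91908099] 438.3780010789973
objective_short 0.49 [273. 308.  10.  18.] [ 621. -121.   20.]
objective_middle 0.48 [317. 245.   5.  14.] [606.  92.  28.]
objective_long 0.75 [294. 264.  14.  17.] [609.   2.  43.]
eyepiece 0.77 [223. 277.  13.  24.] [ 486. -115.   29.]
motor 0.4 [267. 224.  12.  17.] [459. 103.  16.]
filter 0.58 [225. 242.  15.  12.] [394.  10.  10.]
tray_two 0.96 [129. 331.  93.  68.] [ 496. -312.    3.]
tray_three 0.83 [317. 138.  71.  35.] [475. 549.   4.]
tray_three 0.7 [297. 176.  84.  44.] [538. 329.   3.]
board 0.89 [329. 322.  29.  31.] [767. -87.   6.]
oil_bottle 0.69 [373. 265.  12.  18.] [767.  89.  35.]
1.1 [ 9.73235458e-01  2.29810231e-01  1.01074216e-05 -6.25048132e-06]
```

```bash
python3 - <<'E'
import cv2
a=cv2.imread('pics/top0.png')
b=cv2.resize(a[140:350,110:545],(800,386),interpolation=cv2.INTER_CUBIC); cv2.imwrite('pics/a.png',b)
b=cv2.resize(a[210:330,310:450],(700,600),interpolation=cv2.INTER_CUBIC); cv2.imwrite('pics/b.png',b)
E
```

```text
(no output)
```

View pics/a.png

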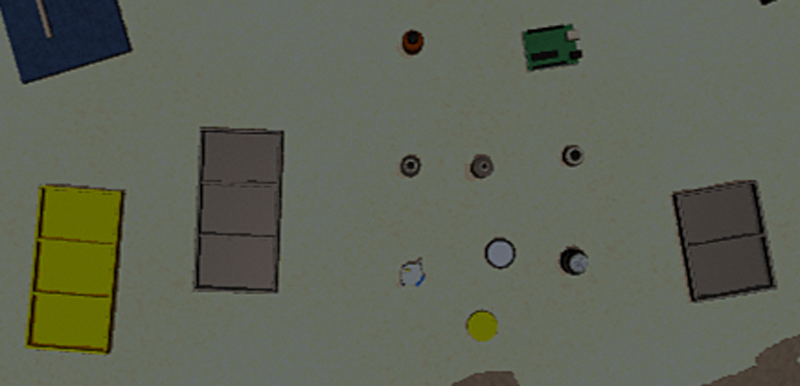

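View pics/b.png

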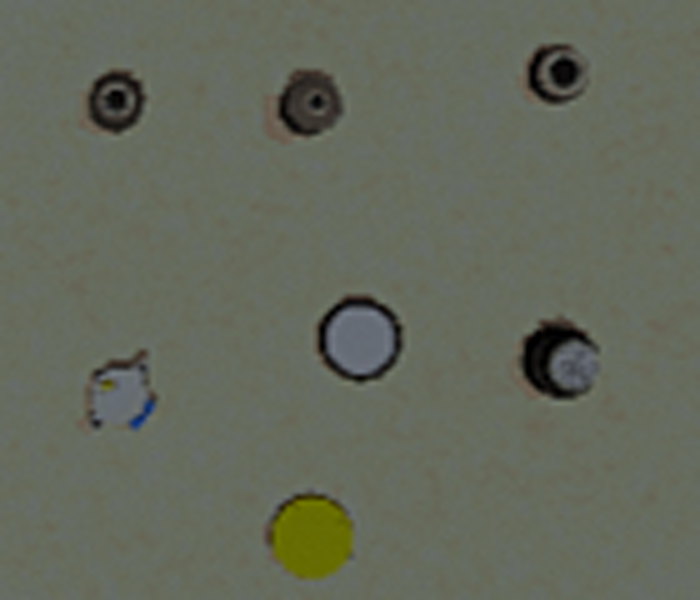

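The pictures show a white-glass filter with a black mount at top-view px (382,278), and a yellow look-alike disc at (372,317). The black mount matches the description, as the enlarged crop confirms. The grey tray_three is at px (239,254), and the yellow tray at (151,287) is to be left alone. Along the far row, left to right (px), stand the middle objective (333,230), the long one (372,230) and the short one (421,225).

```bash
python3 - <<'E'
from h import *
T=np.load('top0.npy').reshape(-1,3);S=np.load('scene0.npy').reshape(-1,3)
def f(W,c,lo,hi,r=30):
    m=(np.hypot(W[:,0]-c[0],W[:,1]-c[1])<r)&(W[:,2]>lo)&(W[:,2]<hi); return W[m]
for n,c,top in [('short',(612,-103),26),('middle',(600,102),40),('long',(609,2),54),('eyep',(480,-110),48),('motor',(453,102),19),('filter',(487,-12),10)]:
    for nm,W in (('top',T),('scene',S)):
        a=f(W,c,top-6,top+8);b=f(W,c,5,80)
        print(n,nm,len(a),'mean',a.mean(0).round(1),'circ',[round(x,1) for k in [cv2.minEnclosingCircle(b[:,:2].astype(np.float32))] for x in (*k[0],k[1])],'zmax',b[:,2].max().round(1))
for n,c in [('two',(500,-305)),('three',(540,333))]:
    for nm,W in (('top',T),('scene',S)):
        a=f(W,c,10,30,150); a=a[:,:2].astype(np.float32)
        print(n,nm,len(a),cv2.minAreaRect(a),'floor z',np.median(f(W,c,-5,10,40)[:,2]))
# motor: blue pixels & yellow
im=cv2.imread('pics/top0.png').astype(int); W=T.reshape(480,640,3)
sub=np.zeros((480,640),bool); sub[275:305,320:350]=1
blue=sub&(im[...,0]-im[...,2]>50); yel=sub&(im[...,2]-im[...,0]>40)
print('blue',W[blue].mean(0),blue.sum(),'brass',W[yel].mean(0),yel.sum())
a=f(T,(453,102),12,30); d=a[:,:2]-a[:,:2].mean(0); print(cv2.minAreaRect(a[:,:2].astype(np.float32)), np.linalg.eigh(d.T@d)); print(bot.get_state()['t'])
E
```

```text
short top 83 mean [ 613.4 -108.3   26.2] circ [616.8, -101.9, 27.0] zmax 31.0
short scene 81 mean [ 616.8 -111.4   24.9] circ [616.6, -110.7, 13.2] zmax 29.2
middle top 66 mean [598.1 104.2  39.6] circ [597.0, 100.0, 27.8] zmax 47.5
middle scene 44 mean [602.5 100.9  38.4] circ [601.9, 101.7, 13.1] zmax 43.0
long top 50 mean [597.1  11.6  52.8] circ [608.0, 0.8, 27.9] zmax 57.2
long scene 36 mean [600.7   9.   51.4] circ [600.4, 8.5, 13.3] zmax 55.4
eyep top 90 mean [ 475.1 -109.9   48.8] circ [483.3, -111.6, 28.0] zmax 54.3
eyep scene 82 mean [ 477.6 -111.    46.9] circ [478.1, -110.7, 17.5] zmax 52.4
motor top 131 mean [457.4 101.1  19.5] circ [455.1, 106.0, 25.3] zmax 27.7
motor scene 87 mean [460.8  99.4  18.1] circ [461.0, 102.7, 21.4] zmax 25.4
filter top 236 mean [485.2 -13.3  10.4] circ [486.6, -13.2, 26.5] zmax 16.8
filter scene 172 mean [488.5 -15.9   9. ] circ [484.4, -13.9, 24.3] zmax 13.3
two top 580 ((502.8175048828125, -308.39080810546875), (144.04983520507812, 110.91068267822266), 10.01626205444336) floor z 4.77230265073971
two scene 887 ((504.77008056640625, -307.9423828125), (144.81178283691406, 109.8287582397461), 10.098301887512207) floor z 3.4467808942282514
three top 713 ((539.801513671875, 330.1679992675781), (109.42481231689453, 213.81727600097656), 87.95095825195312) floor z 4.840473139084581
three scene 551 ((545.0051879882812, 375.9593200683594), (207.7671661376953, 217.00758361816406), 88.23162841796875) floor z 3.4728708747532506
blue [448.7751722   91.95188766  19.44403622] 10 brass [463.34339293 109.60658429  23.22732323] 3
((458.6685791015625, 100.39490509033203), (31.2879638671875, 31.240129470825195), 0.4846365749835968) EighResult(eigenvalues=array([ 7388.76502942, 10234.27131858]), eigenvectors=array([[-0.61246718, -0.79049602],
       [-0.79049602,  0.61246718]]))
1.1
```

Emit:
step_arm --pt "0.0706 0.2363 -0.056 0 0 0.071 80" --pt "0.0706 0.2363 -0.056 0 0 0.071 80" --pt "0.0706 0.2363 -0.056 0 0 0.071 80" --pt "0.0706 0.2363 -0.056 0 0 0.071 80" --pt "0.0706 0.2363 -0.056 0 0 0.071 80" --pt "0.0706 0.2363 -0.056 0 0 0.071 80" --pt "0.0706 0.2363 -0.056 0 0 0.071 80" --pt "0.0706 0.2363 -0.056 0 0 0.071 80" --pt "0.0706 0.2363 -0.056 0 0 0.071 80"

```text
t: 1.85
position: [363.8, -215.9, 228.1]
tool_rot: [0.741, 0.672, 0.0, 0.0]
wrist_force: [0.4, -0.1, 0.9]
finger_gap: 58.5
finger_force: 0.0
```

Emit:
step_arm --pt "0.0706 0.2363 -0.056 0 0 0.071 80" --pt "0.0706 0.2363 -0.056 0 0 0.071 80" --pt "0.0706 0.2363 -0.056 0 0 0.071 80" --pt "0.0706 0.2363 -0.056 0 0 0.071 80" --pt "0.0706 0.2363 -0.056 0 0 0.071 80" --pt "0.0706 0.2363 -0.056 0 0 0.071 80" --pt "0.0706 0.2363 -0.056 0 0 0.071 80" --pt "0.0706 0.2363 -0.056 0 0 0.071 80" --pt "0.0706 0.2363 -0.056 0 0 0.071 80" --pt "0 0 0 0 0 0 80"

```text
t: 2.68
position: [458.9, 106.5, 150.7]
tool_rot: [0.324, 0.946, 0.001, -0.002]
wrist_force: [0.2, 0.0, 0.2]
finger_gap: 58.7
finger_force: 0.0
```

```bash
python3 - <<'E'
from h import *
c=cap('scene'); s=bot.get_state(); print(s['position'],s['tool_rot'])
cv2.imwrite('pics/c.png',cv2.resize(c['frame'][150:330,190:400],(700,600),interpolation=cv2.INTER_CUBIC))
E
```

```text
[458.6821211  104.17791122 151.37636904] [ 3.26101768e-01  9.45333917e-01 -2.56246443e-04 -1.16477619e-03]
```

View pics/c.png

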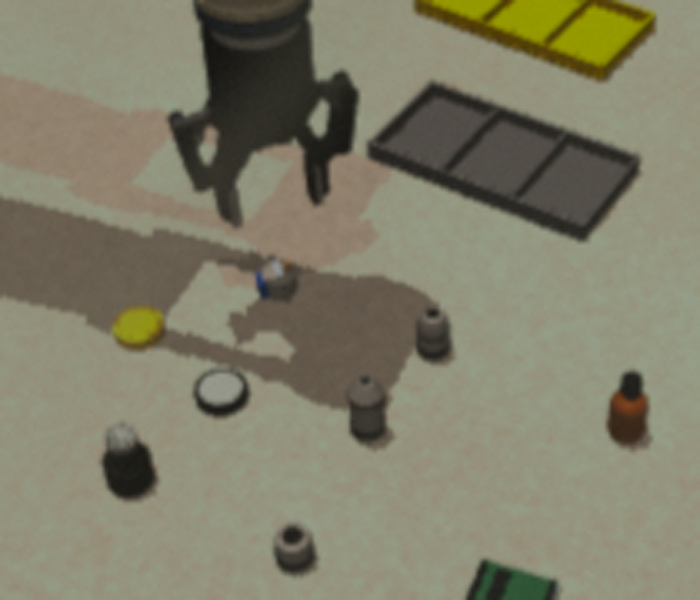

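The view shows the gripper straddling the motor at about crop (275,280), and the motor is clear of its neighbours.

Emit:
step_arm --pt "0 0 -0.13 0 0 0 80" --pt "0 0 -0.13 0 0 0 80" --pt "0 0 -0.12 0 0 0 80" --pt "0 0 -0.12 0 0 0 80" --pt "0 0 0 0 0 0 80" --pt "0 0 0 0 0 0 80" --pt "0 0 0 0 0 0 120"

```text
t: 3.32
position: [459.6, 100.9, 79.1]
tool_rot: [0.329, 0.944, 0.0, 0.001]
wrist_force: [0.1, -0.2, 1.0]
finger_gap: 48.1
finger_force: 0.0
```

Emit:
step_arm --pt "0 0 0 0 0 0 140" --pt "0 0 0 0 0 0 160" --pt "0 0 0 0 0 0 200" --pt "0 0 0 0 0 0 255" --pt "0 0 0 0 0 0 255" --pt "0 0 0 0 0 0 255" --pt "0 0 0 0 0 0 255" --pt "0 0 0 0 0 0 255"

```text
t: 3.98
position: [459.9, 101.3, 79.6]
tool_rot: [0.329, 0.944, 0.0, 0.001]
wrist_force: [-2.0, -2.2, 6.1]
finger_gap: 28.7
finger_force: 59.5
```

Emit:
step_arm --pt "0 0 0.1 0 0 0 255" --pt "0 0 0.2 0 0 0 255" --pt "0 0 0.2 0 0 0 255" --pt "0 0 0.2 0 0 0 255" --pt "0 0 0.1 0 0 0 255" --pt "0 0 0 0 0 0 255"

```text
t: 4.48
position: [460.7, 101.7, 203.1]
tool_rot: [0.329, 0.944, 0.002, 0.004]
wrist_force: [-0.1, -1.0, 0.8]
finger_gap: 28.5
finger_force: 59.3
```

```bash
python3 - <<'E'
from h import *
c=cap('scene'); s=bot.get_state(); print(s['position'],s['finger_gap'],s['finger_force'])
cv2.imwrite('pics/d.png',cv2.resize(c['frame'][140:240,220:320],(600,600),interpolation=cv2.INTER_CUBIC))
E
```

```text
[459.99604583 101.54102534 200.34614346] 28.705494125150693 59.28570628166199
```

View pics/d.png

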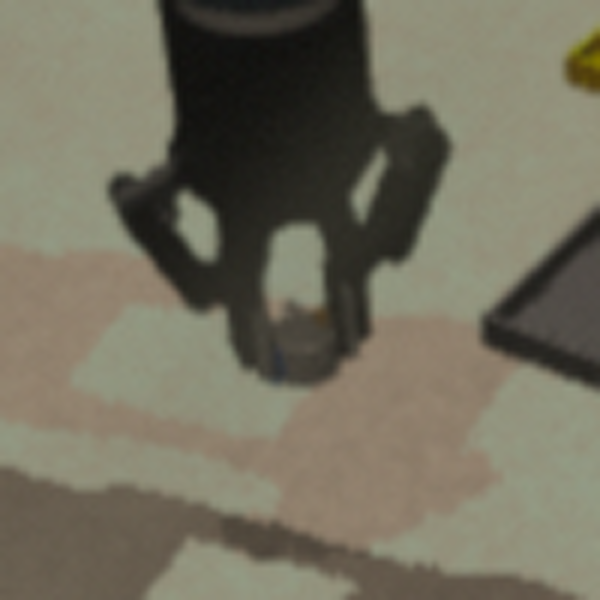

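The picture shows the motor upright between the fingers (crop 305,345), with the blue block under the left pad.

Emit:
step_arm --pt "0.0055 -0.2518 -0.02 0 0 0.0364 255" --pt "0.0055 -0.2518 -0.02 0 0 0.0364 255" --pt "0.0055 -0.2518 -0.02 0 0 0.0364 255" --pt "0.0055 -0.2518 -0.02 0 0 0.0364 255" --pt "0.0055 -0.2518 -0.02 0 0 0.0364 255" --pt "0.0055 -0.2518 -0.02 0 0 0.0364 255" --pt "0.0055 -0.2518 -0.02 0 0 0.0364 255" --pt "0.0055 -0.2518 -0.02 0 0 0.0364 255" --pt "0.0055 -0.2518 -0.02 0 0 0.0364 255" --pt "0.0055 -0.2518 -0.02 0 0 0.0364 255"

```text
t: 5.37
position: [466.3, -277.8, 165.4]
tool_rot: [0.048, 0.999, 0.001, -0.001]
wrist_force: [-0.5, 0.5, 0.1]
finger_gap: 28.5
finger_force: 59.4
```

Emit:
step_arm --pt "0.0055 -0.2518 -0.02 0 0 0.0364 255" --pt "0 0 -0.1 0 0 0 255" --pt "0 0 -0.1 0 0 0 255" --pt "0 0 -0.1 0 0 0 255" --pt "0 0 -0.1 0 0 0 255" --pt "0 0 -0.05 0 0 0 255" --pt "0 0 0 0 0 0 255" --pt "0 0 0 0 0 0 255" --pt "0 0 0 0 0 0 255"

```text
t: 6.12
position: [468.4, -314.1, 97.8]
tool_rot: [0.021, 1.0, -0.0, 0.0]
wrist_force: [-0.5, 0.4, -0.2]
finger_gap: 28.8
finger_force: 59.4
```

Emit:
step_arm --pt "0 0 -0.04 0 0 0 255" --pt "0 0 -0.03 0 0 0 255" --pt "0 0 -0.02 0 0 0 255" --pt "0 0 0 0 0 0 255" --pt "0 0 0 0 0 0 255"

```text
t: 6.53
position: [468.1, -314.1, 83.7]
tool_rot: [0.021, 1.0, -0.0, 0.0]
wrist_force: [-0.1, -0.4, -0.6]
finger_gap: 28.7
finger_force: 59.5
```

Emit:
step_arm --pt "0 0 -0.007 0 0 0 255" --pt "0 0 0 0 0 0 150" --pt "0 0 0 0 0 0 100" --pt "0 0 0 0 0 0 100" --pt "0 0 0 0 0 0 100" --pt "0 0 0.05 0 0 0 100" --pt "0 0 0.2 0 0 0 100" --pt "0 0 0.25 0 0 0 100"

```text
t: 7.2
position: [466.7, -313.0, 155.1]
tool_rot: [0.021, 1.0, 0.002, -0.003]
wrist_force: [1.6, -1.0, -0.0]
finger_gap: 51.9
finger_force: 0.0
```

Emit:
step_arm --pt "0.14 0.1943 0 0 0 0 100" --pt "0.14 0.1943 0 0 0 0 100" --pt "0.14 0.1943 0 0 0 0 100" --pt "0.14 0.1943 0 0 0 0 100" --pt "0.14 0.1943 0 0 0 0 100" --pt "0.14 0.1943 0 0 0 0 100" --pt "0.14 0.1943 0 0 0 0 100" --pt "0 0 0 0 0 0 100" --pt "0 0 0 0 0 0 100"

```text
t: 7.95
position: [615.8, -108.3, 157.8]
tool_rot: [0.019, 1.0, -0.0, -0.0]
wrist_force: [-0.1, -0.1, -0.0]
finger_gap: 51.9
finger_force: 0.0
```

```bash
python3 - <<'E'
from h import *
s=bot.get_state(); print(s['position'],s['finger_gap'])
c=cap('scene'); a=c['frame']
cv2.imwrite('pics/e.png',cv2.resize(a[230:410,120:330],(700,600),interpolation=cv2.INTER_CUBIC))
E
```

```text
[ 615.80681929 -108.32773601  157.7728616 ] 51.8628971478946
```

View pics/e.png

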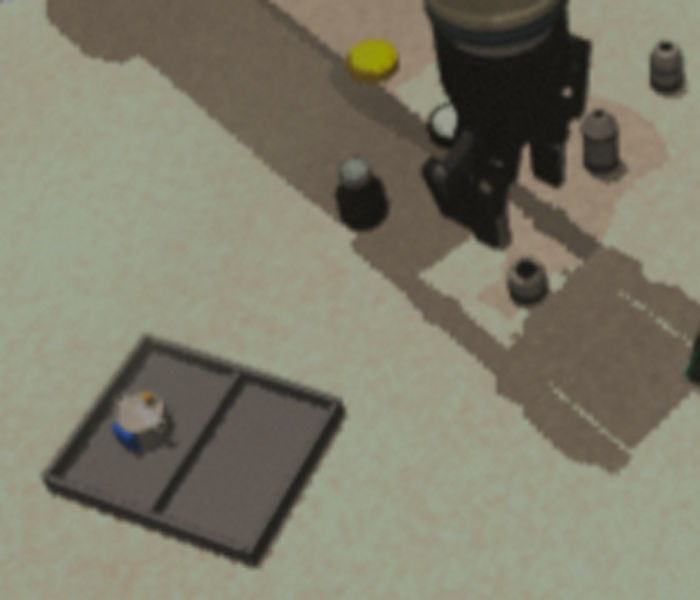

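The motor stands upright in the left compartment (crop 140,415), and the short objective is at (527,282).

Emit:
step_arm --pt "0 -0.005 -0.2 0 0 0 100" --pt "0 0 -0.2 0 0 0 100" --pt "0 0 -0.1 0 0 0 100" --pt "0 0 -0.044 0 0 0 100" --pt "0 0 0 0 0 0 100" --pt "0 0 0 0 0 0 140" --pt "0 0 0 0 0 0 160" --pt "0 0 0 0 0 0 200" --pt "0 0 0 0 0 0 255"

```text
t: 8.75
position: [616.2, -111.3, 78.8]
tool_rot: [0.021, 1.0, -0.001, 0.002]
wrist_force: [-0.2, -0.5, 6.4]
finger_gap: 23.0
finger_force: 59.5
```

Emit:
step_arm --pt "0 0 0 0 0 0 255" --pt "0 0 0 0 0 0 255" --pt "0 0 0 0 0 0 255"

```text
t: 9.0
position: [616.2, -111.3, 78.8]
tool_rot: [0.021, 1.0, -0.001, 0.002]
wrist_force: [-0.9, -1.0, 6.0]
finger_gap: 23.2
finger_force: 59.5
```

Emit:
step_arm --pt "0 0 0.1 0 0 0 255" --pt "0 0 0.2 0 0 0 255" --pt "0 0 0.2 0 0 0 255" --pt "-0.0867 -0.2122 0 0 0 0.018 255" --pt "-0.0867 -0.2122 0 0 0 0.018 255" --pt "-0.0867 -0.2122 0 0 0 0.018 255" --pt "-0.0867 -0.2122 0 0 0 0.018 255" --pt "-0.0867 -0.2122 0 0 0 0.018 255" --pt "-0.0867 -0.2122 0 0 0 0.018 255" --pt "0 0 -0.1 0 0 0 255"

```text
t: 9.83
position: [535.8, -308.1, 140.0]
tool_rot: [-0.062, 0.998, -0.003, 0.002]
wrist_force: [1.4, -0.3, 0.0]
finger_gap: 22.9
finger_force: 59.1
```

Emit:
step_arm --pt "0 0 -0.13 0 0 0 255" --pt "0 0 -0.1 0 0 0 255" --pt "0 0 -0.06 0 0 0 255" --pt "0 0 0 0 0 0 255" --pt "0 0 0 0 0 0 255" --pt "0 0 0 0 0 0 255"

```text
t: 10.33
position: [537.7, -301.9, 93.9]
tool_rot: [-0.064, 0.998, -0.001, 0.001]
wrist_force: [0.7, 0.2, 0.5]
finger_gap: 22.9
finger_force: 59.1
```

Emit:
step_arm --pt "0 0 -0.04 0 0 0 255" --pt "0 0 -0.025 0 0 0 255" --pt "0 0 -0.011 0 0 0 255" --pt "0 0 0 0 0 0 255" --pt "0 0 0 0 0 0 255"

```text
t: 10.75
position: [537.5, -301.9, 82.8]
tool_rot: [-0.064, 0.998, -0.0, 0.001]
wrist_force: [-1.8, 1.2, 6.7]
finger_gap: 23.2
finger_force: 59.8
```

Emit:
step_arm --pt "0 0 0 0 0 0 150" --pt "0 0 0 0 0 0 100" --pt "0 0 0 0 0 0 100" --pt "0 0 0 0 0 0 100" --pt "0 0 0.05 0 0 0 100" --pt "0 0 0.25 0 0 0 100" --pt "0 0 0.25 0 0 0 100" --pt "0 0 0.05 0 0 0 100"

```text
t: 11.42
position: [538.9, -302.9, 179.4]
tool_rot: [-0.064, 0.998, -0.003, 0.004]
wrist_force: [0.2, -1.1, 1.7]
finger_gap: 51.8
finger_force: 0.0
```

Emit:
step_arm --pt "0.0459 0.231 0 0 0 -0.011 100" --pt "0.0459 0.231 0 0 0 -0.011 100" --pt "0.0459 0.231 0 0 0 -0.011 100" --pt "0.0459 0.231 0 0 0 -0.011 100" --pt "0.0459 0.231 0 0 0 -0.011 100" --pt "0.0459 0.231 0 0 0 -0.011 100" --pt "0.0459 0.231 0 0 0 -0.011 100" --pt "0.0459 0.231 0 0 0 -0.011 100" --pt "0.0459 0.231 0 0 0 -0.011 100" --pt "0 0 0 0 0 0 100"

```text
t: 12.25
position: [599.6, 16.0, 171.7]
tool_rot: [0.011, 1.0, 0.002, 0.001]
wrist_force: [-0.1, -0.7, 0.3]
finger_gap: 52.0
finger_force: 0.0
```

```bash
python3 - <<'E'
from h import *
c=cap('scene'); a=c['frame']
s=bot.get_state(); print(s['position'],s['finger_gap'])
cv2.imwrite('pics/f.png',cv2.resize(a[230:410,120:330],(700,600),interpolation=cv2.INTER_CUBIC))
E
```

```text
[599.36434911  13.22759566 171.62515973] 51.95755862177894
```

View pics/f.png

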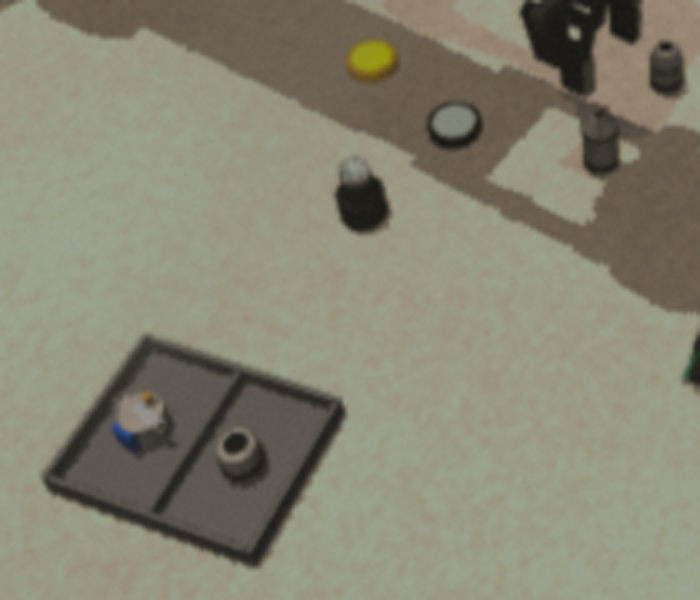

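Two-tray kit is done: the motor and the short objective both stand upright. Next is the long objective.

Emit:
step_arm --pt "0 0 -0.15 0 0 0 100" --pt "0 0 -0.2 0 0 0 100" --pt "0 0 -0.15 0 0 0 100" --pt "0 0 -0.07 0 0 0 100" --pt "0 0 0 0 0 0 100" --pt "0 0 0 0 0 0 140" --pt "0 0 0 0 0 0 160" --pt "0 0 0 0 0 0 200" --pt "0 0 0 0 0 0 255"

```text
t: 13.05
position: [600.3, 9.8, 88.4]
tool_rot: [0.014, 1.0, -0.0, 0.002]
wrist_force: [0.1, -1.5, 5.5]
finger_gap: 23.8
finger_force: 59.4
```

Emit:
step_arm --pt "0 0 0 0 0 0 255" --pt "0 0 0 0 0 0 255" --pt "0 0 0 0 0 0 255"

```text
t: 13.3
position: [600.3, 9.8, 88.4]
tool_rot: [0.014, 1.0, -0.0, 0.002]
wrist_force: [-0.1, 0.5, 6.3]
finger_gap: 24.1
finger_force: 59.5
```

Emit:
step_arm --pt "0 0 0.1 0 0 0 255" --pt "0 0 0.2 0 0 0 255" --pt "0 0 0.2 0 0 0 255" --pt "0 0 0.1 0 0 0 255" --pt "0.0074 0.2356 0 0 0 0 255" --pt "0.0074 0.2356 0 0 0 0 255" --pt "0.0074 0.2356 0 0 0 0 255" --pt "0.0074 0.2356 0 0 0 0 255" --pt "0.0074 0.2356 0 0 0 0 255" --pt "0.0074 0.2356 0 0 0 0 255"

```text
t: 14.13
position: [605.5, 223.8, 176.1]
tool_rot: [0.014, 1.0, 0.0, 0.0]
wrist_force: [0.9, -0.7, -0.4]
finger_gap: 23.8
finger_force: 59.0
```

Emit:
step_arm --pt "0.0074 0.2356 0 0 0 0 255" --pt "0.0074 0.2356 0 0 0 0 255" --pt "0.0074 0.2356 0 0 0 0 255" --pt "0 0 -0.1 0 0 0 255" --pt "0 0 -0.15 0 0 0 255" --pt "0 0 -0.15 0 0 0 255" --pt "0 0 -0.1 0 0 0 255" --pt "0 0 -0.02 0 0 0 255" --pt "0 0 0 0 0 0 255" --pt "0 0 0 0 0 0 255"

```text
t: 14.97
position: [609.5, 328.1, 98.9]
tool_rot: [0.014, 1.0, 0.0, 0.001]
wrist_force: [0.5, 0.6, -0.6]
finger_gap: 24.2
finger_force: 59.1
```

Emit:
step_arm --pt "0 0 -0.025 0 0 0 255" --pt "0 0 -0.021 0 0 0 255" --pt "0 0 0 0 0 0 255" --pt "0 0 0 0 0 0 255" --pt "0 0 0 0 0 0 150" --pt "0 0 0 0 0 0 100" --pt "0 0 0 0 0 0 100" --pt "0 0 0 0 0 0 100"

```text
t: 15.63
position: [608.8, 328.0, 90.3]
tool_rot: [0.014, 1.0, -0.0, -0.0]
wrist_force: [0.3, 0.6, -0.8]
finger_gap: 51.8
finger_force: 0.0
```

Emit:
step_arm --pt "0 0 0.1 0 0 0 100" --pt "0 0 0.2 0 0 0 100" --pt "0 0 0.2 0 0 0 80" --pt "0 0 0.05 0 0 0 80" --pt "-0.0733 -0.2436 0 0 0 0 80" --pt "-0.0733 -0.2436 0 0 0 0 80" --pt "-0.0733 -0.2436 0 0 0 0 80" --pt "-0.0733 -0.2436 0 0 0 0 80" --pt "-0.0733 -0.2436 0 0 0 0 80" --pt "-0.0733 -0.2436 0 0 0 0 80"

```text
t: 16.47
position: [542.3, 107.4, 174.2]
tool_rot: [0.013, 1.0, 0.0, 0.001]
wrist_force: [0.5, -0.9, -0.2]
finger_gap: 58.5
finger_force: 0.0
```

Emit:
step_arm --pt "-0.0733 -0.2436 0 0 0 0 80" --pt "-0.0733 -0.2436 0 0 0 0 80" --pt "-0.0733 -0.2436 0 0 0 0 80" --pt "-0.0733 -0.2436 0 0 0 0 80" --pt "-0.0733 -0.2436 0 0 0 0 80" --pt "-0.0733 -0.2436 0 0 0 0 80" --pt "0 0 0 0 0 0 80" --pt "0 0 0 0 0 0 80" --pt "0 0 0 0 0 0 80"

```text
t: 17.22
position: [477.3, -110.2, 173.9]
tool_rot: [0.014, 1.0, 0.0, 0.001]
wrist_force: [0.9, 0.3, -0.3]
finger_gap: 58.6
finger_force: 0.0
```

```bash
python3 - <<'E'
from h import *
c=cap('scene'); a=c['frame']
s=bot.get_state(); print(s['position'],s['finger_gap'])
cv2.imwrite('pics/g.png',cv2.resize(a[140:320,190:400],(700,600),interpolation=cv2.INTER_CUBIC))
E
```

```text
[ 477.41275658 -109.61890889  173.77921454] 58.63144021573096
```

View pics/g.png

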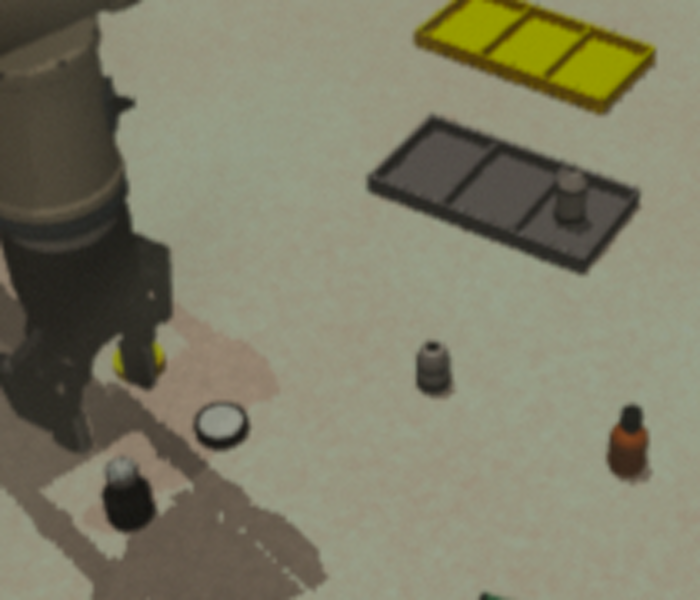

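The long objective stands upright in its compartment (crop 570,195), and the eyepiece is below the fingers at (127,495).

Emit:
step_arm --pt "0 -0.005 -0.15 0 0 0 80" --pt "0 0 -0.2 0 0 0 80" --pt "0 0 -0.2 0 0 0 80" --pt "0 0 -0.092 0 0 0 80" --pt "0 0 0 0 0 0 80" --pt "0 0 0 0 0 0 110" --pt "0 0 0 0 0 0 140" --pt "0 0 0 0 0 0 180" --pt "0 0 0 0 0 0 255" --pt "0 0 0 0 0 0 255"

```text
t: 18.1
position: [478.4, -111.1, 79.3]
tool_rot: [0.013, 1.0, -0.0, 0.002]
wrist_force: [0.2, 3.1, 7.1]
finger_gap: 31.2
finger_force: 60.2
```

Emit:
step_arm --pt "0 0 0 0 0 0 255" --pt "0 0 0 0 0 0 255" --pt "0 0 0 0 0 0 255"

```text
t: 18.35
position: [478.4, -111.1, 79.3]
tool_rot: [0.014, 1.0, -0.0, 0.002]
wrist_force: [0.4, 2.5, 6.6]
finger_gap: 31.7
finger_force: 60.2
```

Emit:
step_arm --pt "0 0 0.1 0 0 0 255" --pt "0 0 0.2 0 0 0 255" --pt "0 0 0.2 0 0 0 255" --pt "0 0 0.1 0 0 0 255" --pt "0.0344 0.2453 0 0 0 0 255" --pt "0.0344 0.2453 0 0 0 0 255" --pt "0.0344 0.2453 0 0 0 0 255" --pt "0.0344 0.2453 0 0 0 0 255" --pt "0.0344 0.2453 0 0 0 0 255" --pt "0.0344 0.2453 0 0 0 0 255"

```text
t: 19.18
position: [508.1, 111.3, 167.5]
tool_rot: [0.014, 1.0, -0.0, 0.001]
wrist_force: [0.4, -0.1, -0.9]
finger_gap: 31.5
finger_force: 59.7
```

Emit:
step_arm --pt "0.0344 0.2453 0 0 0 0 255" --pt "0.0344 0.2453 0 0 0 0 255" --pt "0.0344 0.2453 0 0 0 0 255" --pt "0.0344 0.2453 0 0 0 0 255" --pt "0.0344 0.2453 0 0 0 0 255" --pt "0.0344 0.2453 0 0 0 0 255" --pt "0 0 -0.1 0 0 0 255" --pt "0 0 -0.15 0 0 0 255" --pt "0 0 -0.15 0 0 0 255" --pt "0 0 -0.08 0 0 0 255"

```text
t: 20.02
position: [538.0, 330.2, 91.9]
tool_rot: [0.013, 1.0, -0.001, -0.002]
wrist_force: [-0.5, 0.0, -2.1]
finger_gap: 31.4
finger_force: 59.8
```

Emit:
step_arm --pt "0 0 0 0 0 0 255" --pt "0 0 0 0 0 0 255" --pt "0 0 0 0 0 0 255"

```text
t: 20.27
position: [539.8, 330.5, 96.8]
tool_rot: [0.014, 1.0, 0.001, 0.001]
wrist_force: [0.5, 0.7, -0.4]
finger_gap: 31.7
finger_force: 59.8
```

Emit:
step_arm --pt "0 0 -0.045 0 0 0 255" --pt "0 0 -0.03 0 0 0 255" --pt "0 0 -0.016 0 0 0 255" --pt "0 0 0 0 0 0 255" --pt "0 0 0 0 0 0 255" --pt "0 0 0 0 0 0 140" --pt "0 0 0 0 0 0 85" --pt "0 0 0 0 0 0 85" --pt "0 0 0 0 0 0 85" --pt "0 0 0.1 0 0 0 85"

```text
t: 21.1
position: [537.4, 329.6, 92.3]
tool_rot: [0.014, 1.0, -0.002, -0.003]
wrist_force: [-0.2, 0.3, -0.3]
finger_gap: 57.1
finger_force: 0.0
```

Emit:
step_arm --pt "0 0 0.2 0 0 0 85" --pt "0 0 0.2 0 0 0 85" --pt "0 0 0.1 0 0 0 85" --pt "-0.0357 -0.23 0 0 0 0 60" --pt "-0.0357 -0.23 0 0 0 0 60" --pt "-0.0357 -0.23 0 0 0 0 60" --pt "-0.0357 -0.23 0 0 0 0 60" --pt "-0.0357 -0.23 0 0 0 0 60" --pt "-0.0357 -0.23 0 0 0 0 60" --pt "-0.0357 -0.23 0 0 0 0 60"

```text
t: 21.93
position: [500.9, 87.4, 171.1]
tool_rot: [0.013, 1.0, -0.0, 0.0]
wrist_force: [0.1, 0.3, 0.7]
finger_gap: 65.5
finger_force: 0.0
```

Emit:
step_arm --pt "-0.0357 -0.23 0 0 0 0 60" --pt "-0.0357 -0.23 0 0 0 0 60" --pt "-0.0357 -0.23 0 0 0 0 60" --pt "0 0 -0.1 0 0 0 60" --pt "0 0 -0.15 0 0 0 60" --pt "0 0 0 0 0 0 60" --pt "0 0 0 0 0 0 60" --pt "0 0 0 0 0 0 60"

```text
t: 22.6
position: [485.7, -14.3, 134.5]
tool_rot: [0.013, 1.0, -0.0, 0.0]
wrist_force: [0.5, -0.1, 0.8]
finger_gap: 65.2
finger_force: 0.0
```

```bash
python3 - <<'E'
from h import *
c=cap('scene'); a=c['frame']
s=bot.get_state(); print(s['position'],s['finger_gap'])
cv2.imwrite('pics/h.png',cv2.resize(a[140:320,190:400],(700,600),interpolation=cv2.INTER_CUBIC))
E
```

```text
[485.99950807 -14.24466632 135.0748283 ] 65.20468996825845
```

View pics/h.png

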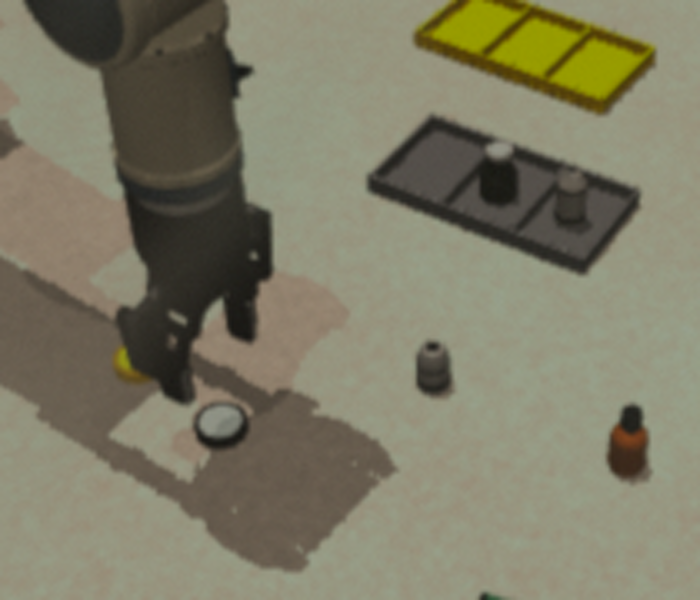

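The eyepiece stands in the middle compartment (crop 498,172), and the clear filter is below the fingers at (222,425).

Emit:
step_arm --pt "0 0 -0.15 0 0 0 60" --pt "0 0 -0.15 0 0 0 60" --pt "0 0 -0.08 0 0 0 60" --pt "0 0 -0.038 0 0 0 60" --pt "0 0 0 0 0 0 80" --pt "0 0 0 0 0 0 100" --pt "0 0 0 0 0 0 120" --pt "0 0 0 0 0 0 140" --pt "0 0 0 0 0 0 150" --pt "0 0 0 0 0 0 150"

```text
t: 23.48
position: [486.4, -14.6, 73.2]
tool_rot: [0.014, 1.0, -0.0, 0.001]
wrist_force: [-1.6, 0.3, 5.0]
finger_gap: 37.5
finger_force: 59.3
```

Emit:
step_arm --pt "0 0 0.05 0 0 0 255" --pt "0 0 0.1 0 0 0 255" --pt "0 0 0.2 0 0 0 255" --pt "0 0 0.2 0 0 0 255" --pt "0 0 0.05 0 0 0 255" --pt "0 0 0 0 0 0 255"

```text
t: 23.98
position: [487.0, -14.8, 165.3]
tool_rot: [0.014, 1.0, -0.0, 0.004]
wrist_force: [0.9, 1.4, -0.6]
finger_gap: 37.2
finger_force: 60.1
```

Emit:
step_arm --pt "-0.0109 0.2317 0 0 0 0 255" --pt "-0.0109 0.2317 0 0 0 0 255" --pt "-0.0109 0.2317 0 0 0 0 255" --pt "-0.0109 0.2317 0 0 0 0 255" --pt "-0.0109 0.2317 0 0 0 0 255" --pt "-0.0109 0.2317 0 0 0 0 255" --pt "-0.0109 0.2317 0 0 0 0 255" --pt "-0.0109 0.2317 0 0 0 0 255" --pt "-0.0109 0.2317 0 0 0 0 255" --pt "-0.0109 0.2317 0 0 0 0 255"

```text
t: 24.82
position: [468.2, 334.4, 159.3]
tool_rot: [0.014, 1.0, -0.001, -0.001]
wrist_force: [0.6, 0.3, -1.3]
finger_gap: 37.2
finger_force: 60.2
```

Emit:
step_arm --pt "0 0 -0.1 0 0 0 255" --pt "0 0 -0.15 0 0 0 255" --pt "0 0 -0.15 0 0 0 255" --pt "0 0 -0.08 0 0 0 255" --pt "0 0 0 0 0 0 255" --pt "0 0 0 0 0 0 255" --pt "0 0 0 0 0 0 255" --pt "0 0 0 0 0 0 255"

```text
t: 25.48
position: [469.9, 333.3, 90.9]
tool_rot: [0.014, 1.0, 0.001, 0.001]
wrist_force: [-1.2, 0.9, -0.1]
finger_gap: 36.6
finger_force: 60.2
```

Emit:
step_arm --pt "0 0 -0.045 0 0 0 255" --pt "0 0 -0.03 0 0 0 255" --pt "0 0 -0.017 0 0 0 255" --pt "0 0 0 0 0 0 255" --pt "0 0 0 0 0 0 255" --pt "0 0 0 0 0 0 125" --pt "0 0 0 0 0 0 85" --pt "0 0 0 0 0 0 85" --pt "0 0 0 0 0 0 85"

```text
t: 26.23
position: [468.9, 332.9, 74.8]
tool_rot: [0.014, 1.0, -0.0, -0.0]
wrist_force: [0.4, -0.3, -0.7]
finger_gap: 57.3
finger_force: 0.0
```

Emit:
step_arm --pt "0 0 0.1 0 0 0 85" --pt "0 0 0.2 0 0 0 85" --pt "0 0 0.2 0 0 0 85" --pt "0 0 0.2 0 0 0 85" --pt "0 -0.25 0.05 0 0 0 85" --pt "0 -0.25 0 0 0 0 85" --pt "0 -0.25 0 0 0 0 85" --pt "0 -0.25 0 0 0 0 85" --pt "0 0 0 0 0 0 85" --pt "0 0 0 0 0 0 85"

```text
t: 27.07
position: [469.3, 181.3, 187.8]
tool_rot: [0.015, 1.0, 0.0, 0.0]
wrist_force: [-0.6, -0.3, 0.3]
finger_gap: 57.0
finger_force: 0.0
```

Emit:
step_arm --pt "0 -0.25 0 0 0 0 85" --pt "0 -0.25 0 0 0 0 85" --pt "0 -0.25 0 0 0 0 85" --pt "0 -0.25 0 0 0 0 85" --pt "0 -0.15 0 0 0 0 85" --pt "0 0 0 0 0 0 85" --pt "0 0 0 0 0 0 85" --pt "0 0 0 0 0 0 85"

```text
t: 27.73
position: [469.3, 11.6, 187.6]
tool_rot: [0.013, 1.0, 0.0, -0.0]
wrist_force: [-0.2, -0.1, -0.1]
finger_gap: 56.8
finger_force: 0.0
```

```bash
python3 - <<'E'
from h import *
c=cap('scene'); a=c['frame']
s=bot.get_state(); print(s['t'],s['position'],s['finger_gap'])
cv2.imwrite('pics/i.png',cv2.resize(a[120:420,100:420],(640,600),interpolation=cv2.INTER_CUBIC))
E
```

```text
27.7833 [469.29216027  11.82949159 187.63153627] 57.16358605945022
```

View pics/i.png

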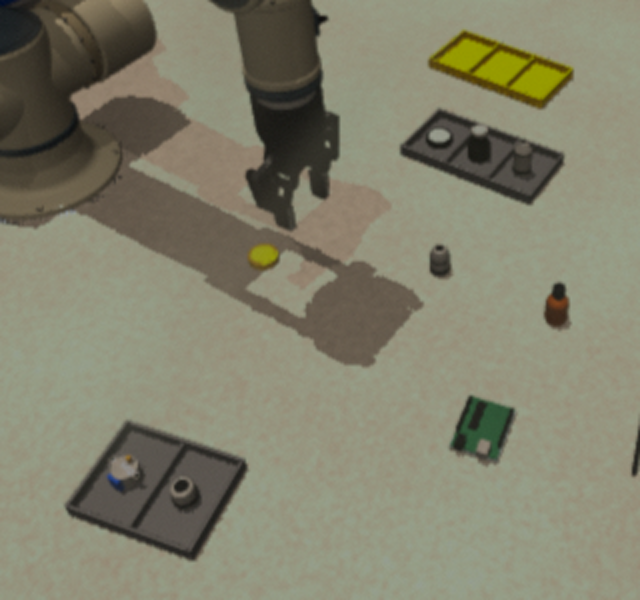

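All five parts stand in their compartments: filter (439,137), eyepiece (480,143), long objective (522,158), motor (125,468) and short objective (182,490). The middle objective, board, bottle and yellow things are where they were.

```bash
python3 -c "
from cell import bot
print(bot.finish_job())"
```

```text
the job is handed in; nothing more can be done
None
```

Both microscope kits are made up and the job is handed in at about 28 s. In the last picture all five parts stand upright in their own compartments, and the parts to be left alone are where they were.

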